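# Return the measured parts to their pocket trays

## Robot

A 7-joint arm with a two-finger parallel gripper is mounted at the origin on the work surface. World frame = base frame: x ahead of the robot, y to its left, z up, the work surface at z = 0. Lengths are in m, angles in degrees, forces in N, time in s.
With the tool pointing down it reaches from about 0.425 to 0.875 m from the base axis. Payload 4.7 kg.
Tool frame: the origin (TCP) lies on the centre line of the jaws, within the pads' length; the fingertips stand 8 mm ahead of it and the grasp point (between the pads) lies 11 mm behind it; x points along the fingers, y is the direction in which the jaws open and shut, and the axes are right-handed (so a half turn about x gives the same grasp; the last joint's range is limited). The gripper opens to 87 mm and grips with 3 to 60 N. Pads are 19 mm wide; open, the fingers measure 117 mm over their backs; the gripper's body (75 mm by 190 mm) begins 51 mm behind the grasp point.
Start: joints at [0.808, 18.392, -4.016, 83.108, 1.295, 78.541, -3.26], TCP at [0.65, -0, 0.231] pointing down, gripper open.
Joint ranges: [-163.93, 163.93], [-17.29, 119.83], [-79.2, 71.16], [3.27, 140.29], [-89.18, 269.18], [5.43, 117.66], [-154.24, 154.24]. Speed limits (degrees/s): [147.25, 147.25, 180, 180, 180, 180, 180].

## Interface

Orientations are given as [roll, pitch, yaw] about the fixed x, y, z axes, in that order (R = Rz(yaw) Ry(pitch) Rx(roll)).
In Python, from plant import telemetry, optics, bot gives the robot as it stands. The module is installed in compiled form; this text tells all that it offers.
- The arm moves only by the tool arm_command, never from a script. Its argument "series" is a list of rows, each a list of 7 numbers: the turn, a rotation vector about the world's x, y, z in units of 60 degrees (1.0 is 60 degrees), then the shift along the world's x, y, z in units of 0.3 m (1.0 is 0.3 m), then the closure, from 0 (fully open) to 1 (shut). A call has 1 to 12 rows; each row is the pose to reach, as a shift and turn from the pose measured when the call began; what a row does not reach only later rows make up. A row lasts 1/12 s, in which the tool goes at most 41.7 mm and 7.16 degrees, less where a joint would pass 70% of its speed; a pose out of reach is approached as far as the arm can. A call with a number of a shift or a turn outside -1 to 1 is refused whole. A call with a gripper value outside its range is refused whole. The fingers move at their own pace and stop on an object; "newtons" is the grip in N (left out, the last holds). Time passes only in rows, so rows that repeat a pose let the fingers close. It gives the time, the measured TCP pose, the force and the opening at its end, in the units of the state.
- telemetry.get_state(): the state, without advancing time (a new reading comes with each control period).
- optics.camera(name): name is "scene" or "side" or "wrist"; returns the picture (480x640x3 uint8, red, green, blue); there is no depth.
- optics.camera_params(name): a dict with "camera_matrix" (3x3 intrinsics, pixels), "R" (3x3) and "t" (3): a world point X has camera coordinates R X + t; the wrist camera has in their place "mount" (4x4, takes a point from camera to tool coordinates, whose origin is the TCP and whose axes are the tool frame's). Camera axes: x right, y down, z forward; pixel columns grow to the right and rows downward; lengths in m; the calibration is good to about 2 mm. A picture is of the moment at which its call begins: read the wrist's pose just before it. camera_params takes no time and is no camera call.
- bot.sign_off(): hands the job in, once; it reports no verdict.
The state is a dict: "time_s": time; "joint_positions": joint angles; "dq": joint speeds; "joint_torque": joint torques, N m; "ee_pos": TCP position; "eef_rot": TCP orientation; "wrist_force": force on the tool from outside, world axes, zero at the start; "moment": the same for the moment, N m; "grip_width": finger opening in m.
Only numpy, scipy, OpenCV 4.12 (cv2) and the standard library are available. Lean on these libraries where they do the work, as an engineer would, in place of code of your own. Each camera call takes 0.05 s, during which the arm holds its last target.

## Task

One part was taken out of each of the four pocket trays to be measured. Put each of the four back, set down gently and not dropped, upright and flat on the floor of the empty pocket in the tray that holds its own kind. Leave the relay, which has no tray here, and the lacquer bottle where they stand.

Things in the scene. Friction and masses are not known exactly. Their poses are not given: they have to be found in the camera images.
- capacitor: loose upright round can capacitor, 35 mm in diameter, dark sleeve, flat base, two small steel screw terminals on its top; 54 mm high over the terminals; about 75 g. It stands on the bench. Origin: centre of its underside, z up.
- choke: loose ring-shaped choke lying flat: dark ring core with bare copper turns, about 42 mm outside, 19 mm hole, 24 mm high; about 90 g. It stands on the bench. Origin: centre of its underside, z up.
- heatsink: loose upright bare aluminium heat sink, 38 mm high: a middle plate and seven thin upright fins; 26 mm along its own x, 36 mm along its own y. The two outer fins are flat faces that look along its +y and -y, good to grip; about 50 g. It stands on the bench. Origin: centre of its underside, z up.
- transformer: loose small iron-core transformer: grey laminated iron frame 18 mm along its own x, 42 mm along its own y, 36 mm high, with a tan taped winding between cream bobbin cheeks bulging to 34 mm along x in the middle. The frame's two ends are flat faces that look along its +y and -y, good to grip; about 190 g. It stands on the bench. Origin: centre of its underside, z up.
- tray_capacitor: fixed black tray, 62 (x) x 180 (y) mm, with two can capacitors in it. Three pockets in a row along its y, 59 mm apart, 56 x 56 mm inside; floors 3 mm, wall tops 8 mm above the bench. Empty: the end pocket, 59 mm from the origin towards its -y. Fingers do not fit between neighbours in the row; across it (along x) there is room above the walls. Origin: centre of underside, z up.
- tray_choke: fixed black tray, 62 (x) x 180 (y) mm, with two ring chokes in it. Three pockets in a row along its y, 59 mm apart, 56 x 56 mm inside; floors 3 mm, wall tops 8 mm above the bench. Empty: the middle pocket. Fingers do not fit between neighbours in the row; across it (along x) there is room above the walls. Origin: centre of underside, z up.
- tray_heatsink: fixed black tray, 62 (x) x 180 (y) mm, with two heat sinks in it. Three pockets in a row along its y, 59 mm apart, 56 x 56 mm inside; floors 3 mm, wall tops 8 mm above the bench. Empty: the end pocket, 59 mm from the origin towards its +y. Fingers do not fit between neighbours in the row; across it (along x) there is room above the walls. Origin: centre of underside, z up.
- tray_transformer: fixed black tray, 62 (x) x 180 (y) mm, with two transformers in it. Three pockets in a row along its y, 59 mm apart, 56 x 56 mm inside; floors 3 mm, wall tops 8 mm above the bench. Empty: the middle pocket. Fingers do not fit between neighbours in the row; across it (along x) there is room above the walls. Origin: centre of underside, z up.
- relay: loose relay with a clear cover on a black base, 22 x 28 mm, 35 mm high; none of the trays holds relays. Stays where it stands. Origin: centre of its underside.
- bottle: loose small amber lacquer bottle with a white cap, 32 mm in diameter, 66 mm high, standing. Stays where it stands. Origin: centre of its underside.
There are look-alikes about, which are no part of the job. What is shaped like the bottle but purple or red is not meant.

How it is judged:
By the outcome, as a careful person would: the job done as asked, in the order asked, and still so for the second after the job is handed in, with the robot touching nothing.
It also fails if it takes over 112 s, if anything falls off the work surface, if the arm or the gripper's body presses on something with over 40 N, if the wrist force passes 120 N, or if a joint passes its speed limit or range.

## Working session

There is one attempt and no reset: what is moved stays moved. The work goes in short steps, Python scripts to look and compute and a tool call to move; the robot and the scene stay as the last step left them, time stands still between calls to the robot, and variables do not carry over. Pictures are saved under pics/ and viewed, and the job is handed in when it is done.

Besides the shell and the picture viewer there is one more tool, called after ">>>" by a JSON object that holds its "method" and its "body", one argument or row to a line. arm_command: Moves the arm, as the interface text tells. Its arguments: {"type":"object","properties":{"series":{"type":"array","items":{"type":"array","items":{"type":"number"}}},"newtons":{"type":"number"}},"required":["series"]}

```bash
mkdir -p pics
python3 - <<'E'
from plant import telemetry, optics
import cv2
print(telemetry.get_state())
for n in ["scene","side","wrist"]:
    im=optics.camera(n); cv2.imwrite(f"pics/{n}0.png",im[:,:,::-1]); print(n,optics.camera_params(n))
E
```

```text
{'time_s': 0.0, 'joint_positions': array([ 0.80907671, 18.44027077, -4.0135777 , 83.17494165,  1.29542544,
       78.53905231, -3.25979116]), 'dq': array([-0.01186047,  0.02071598, -0.01115057, -0.04358626, -0.17063497,
        0.00918175,  0.04978055]), 'joint_torque': array([-2.58547143e-04, -4.91284704e+01, -4.03903294e-01, -3.12526345e+01,
       -6.40594075e-02,  4.37659642e-02,  1.61017233e-04]), 'ee_pos': array([ 6.49471496e-01, -8.72608541e-05,  2.29447142e-01]), 'eef_rot': array([ -86.49161915,   89.89078649, -176.49250556]), 'wrist_force': array([ 1.01301643, -0.17203767, -0.48748601]), 'moment': array([ 0.03299732,  0.01590696, -0.00323637]), 'grip_width': 0.0870371750015647}
scene {'camera_matrix': array([[473.56849864,   0.        , 319.56070017],
       [  0.        , 473.56849864, 242.29332247],
       [  0.        ,   0.        ,   1.        ]]), 'R': array([[-0.78353421,  0.62131867, -0.00610362],
       [ 0.45505797,  0.56712169, -0.68650946],
       [-0.42307965, -0.54068114, -0.72709526]]), 't': array([ 0.38460707, -0.19683325,  0.97170961])}
side {'camera_matrix'
[... 190 characters left out ...]
4568, -0.01249919],
       [-0.36939368, -0.6195178 , -0.692637  ],
       [ 0.33978415,  0.60369609, -0.72117804]]), 't': array([-0.43823103,  0.19223082,  0.75254561])}
wrist {'camera_matrix': array([[371.29945983,   0.        , 317.43690569],
       [  0.        , 371.29945983, 242.20796104],
       [  0.        ,   0.        ,   1.        ]]), 'mount': array([[ 2.53572421e-04, -2.57608055e-01,  9.66249464e-01,
        -1.54016930e-01],
       [ 9.99999934e-01, -1.85904171e-04, -3.11992738e-04,
        -1.47346599e-03],
       [ 2.60001648e-04,  9.66249479e-01,  2.57607990e-01,
        -7.02755587e-02],
       [ 0.00000000e+00,  0.00000000e+00,  0.00000000e+00,
         1.00000000e+00]])}
```

View pics/scene0.png

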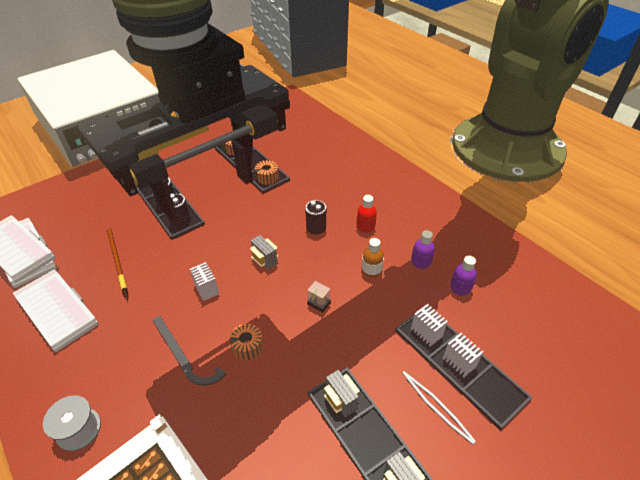

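View pics/side0.png

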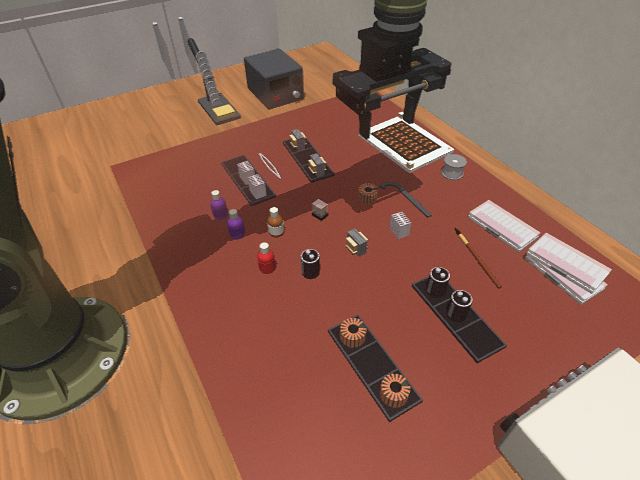

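View pics/wrist0.png

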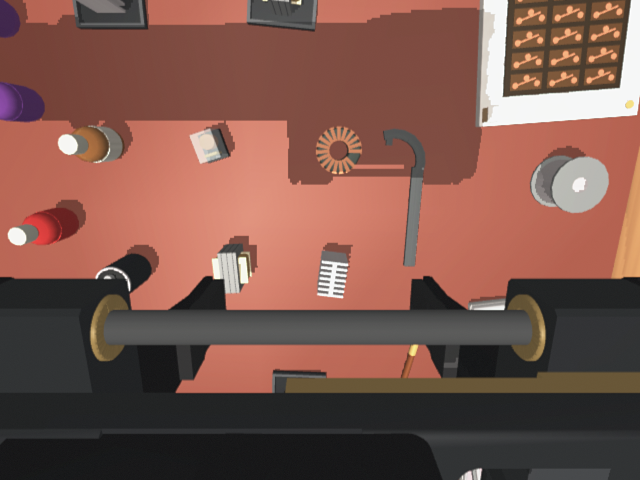

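```bash
cat > h.py <<'E'
import numpy as np, cv2
from scipy.spatial.transform import Rotation as Ro
from plant import telemetry, optics
def crop(src,dst,x0,y0,x1,y1,s):
    im=cv2.imread(src)[y0:y1,x0:x1]; cv2.imwrite(dst,cv2.resize(im,None,fx=s,fy=s,interpolation=cv2.INTER_CUBIC))
def cam(name,st=None):
    p=optics.camera_params(name);K=p["camera_matrix"]
    if name!="wrist":
        R,t=np.array(p["R"]),np.array(p["t"]); return K,R,t
    M=np.array(p["mount"]);T=np.eye(4);T[:3,:3]=Ro.from_euler('xyz',st["eef_rot"],degrees=True).as_matrix();T[:3,3]=st["ee_pos"]
    C=np.linalg.inv(T@M); return K,C[:3,:3],C[:3,3]
def toplane(name,uv,z,st=None):
    K,R,t=cam(name,st); uv=np.atleast_2d(uv).astype(float)
    d=(R.T@np.linalg.inv(K)@np.c_[uv,np.ones(len(uv))].T).T; c=-R.T@t
    return (c+d*((z-c[2])/d[:,2])[:,None])[:,:2]
def proj(name,X,st=None):
    K,R,t=cam(name,st);p=(K@(R@np.atleast_2d(X).T+t[:,None])).T; return p[:,:2]/p[:,2:]
E
python3 - <<'E'
from h import *
crop("pics/side0.png","pics/sa.png",200,120,400,270,4)
crop("pics/side0.png","pics/sb.png",310,220,510,420,3)
crop("pics/side0.png","pics/sc.png",290,170,430,290,5)
crop("pics/wrist0.png","pics/wa.png",60,110,440,310,2)
crop("pics/scene0.png","pics/ca.png",300,280,540,480,3)
E
```

```text
(no output)
```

View pics/sa.png

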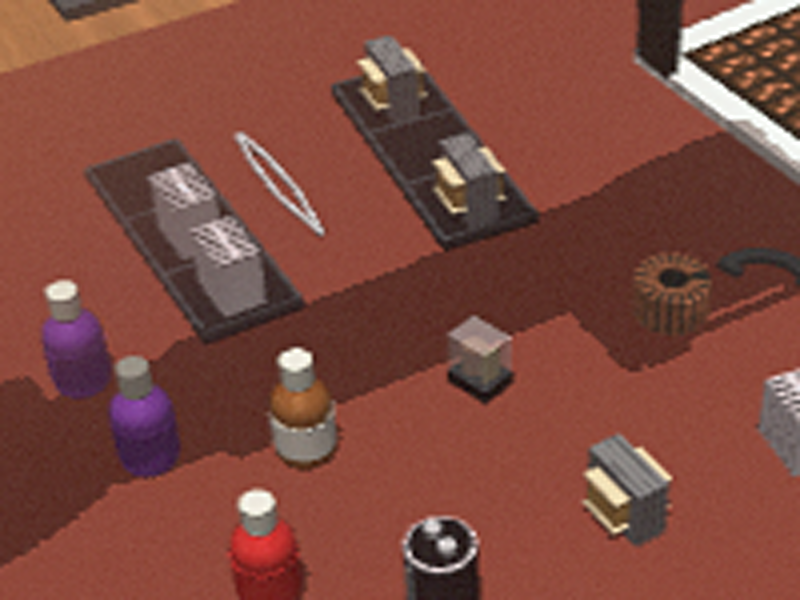

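View pics/sb.png

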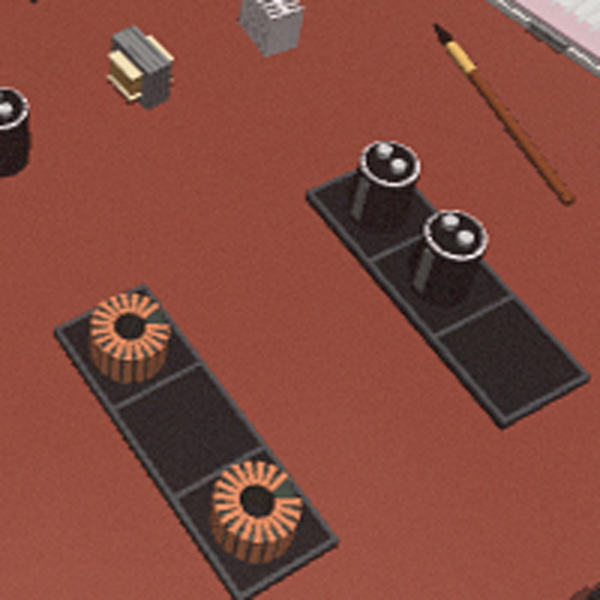

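View pics/sc.png

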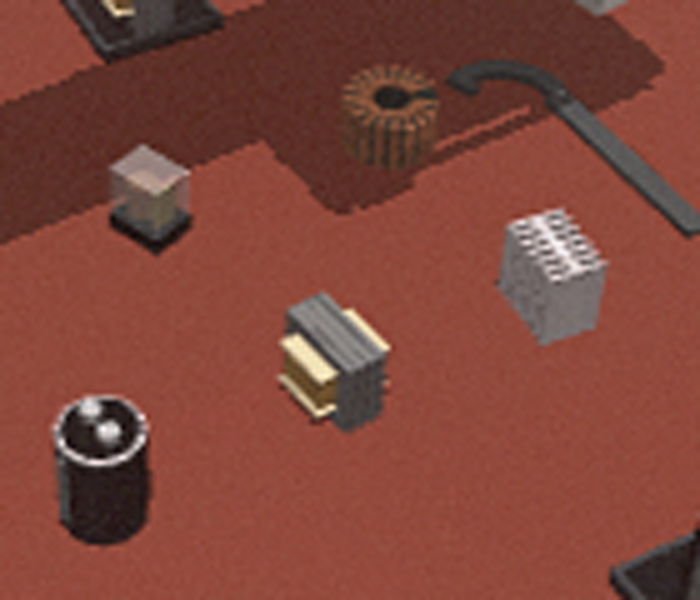

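View pics/wa.png

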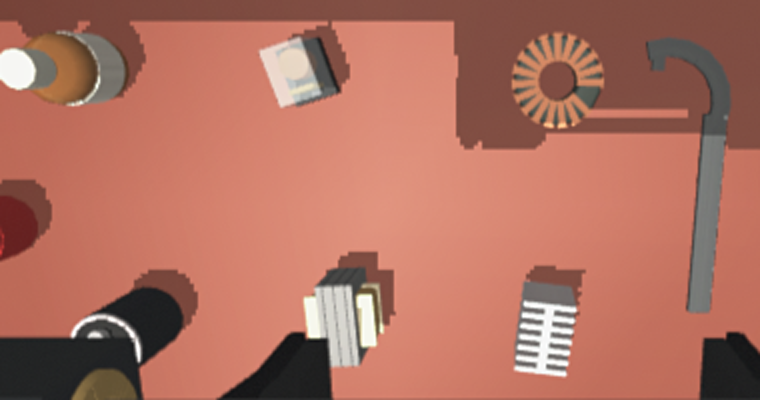

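View pics/ca.png

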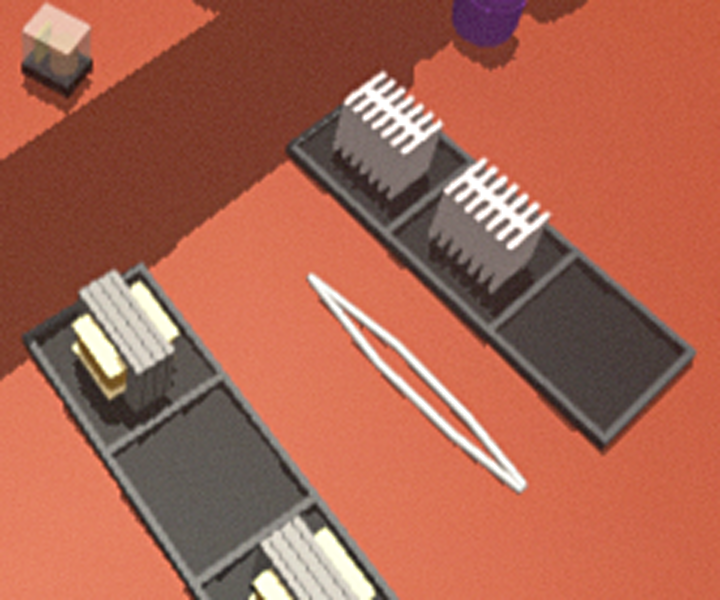

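Run:
```python
from h import *
st=telemetry.get_state(); st["eef_rot"]; np.set_printoptions(precision=4,suppress=True)
SA=lambda p:np.array(p)/4+[200,120]-.0
SB=lambda p:np.array(p)/3+[310,220]
SC=lambda p:np.array(p)/5+[290,170]
WA=lambda p:np.array(p)/2+[60,110]
CA=lambda p:np.array(p)/3+[300,280]
def T(n,w,pts,z): print(n); print(toplane(w,pts,z,st))
T("choke tray side","side",SB([(55,328),(147,287),(337,543),(240,600)]),.008)
T("cap tray side","side",SB([(307,195),(588,378),(503,425)]),.008)
T("cap tray side div L/R: (374,260),(420,236),(440,333),(513,295)","side",SB([(374,260),(440,333),(513,295)]),.008)
T("hs tray side","side",SA([(87,173),(180,142),(302,298),(205,338)]),.008)
T("hs tray scene TL,TR?,R,B","scene",CA([(290,148),(692,352),(603,445)]),.008)
T("tr tray side","side",SA([(335,88),(537,215),(447,245)]),.008)
T("tr tray scene","scene",CA([(27,338),(142,265)]),.008)
T("tr tray scene dividers L1 R1 L2 R2","scene",CA([(112,452),(220,380),(198,585),(316,495)]),.008)
T("cap side top",  "side",SC([(101,430)]),.05)
T("choke side, wrist","side",SC([(390,97)]),.024);T("","wrist",WA([(558,80)]),.024)
T("hs wrist","wrist",WA([(523,297),(577,303),(567,376),(515,371)]),.038)
T("hs side","side",SC([(508,222),(562,208),(606,264),(555,280)]),.038)
T("tf side","side",SC([(287,312),(322,293),(388,347),(347,372)]),.036)
T("tf wrist (front top edge)","wrist",WA([(316,285),(352,285),(326,366),(359,366)]),.036)
print(Ro.from_euler('xyz',st["eef_rot"],degrees=True).as_matrix())
```

```text
choke tray side
[[ 0.4117 -0.1949]
 [ 0.4722 -0.1984]
 [ 0.4694 -0.3751]
 [ 0.4102 -0.3736]]
cap tray side
[[ 0.5946 -0.1922]
 [ 0.6478 -0.3715]
 [ 0.5875 -0.3689]]
cap tray side div L/R: (374,260),(420,236),(440,333),(513,295)
[[ 0.5983 -0.2508]
 [ 0.5976 -0.3085]
 [ 0.6512 -0.3106]]
hs tray side
[[0.4297 0.3419]
 [0.4914 0.3419]
 [0.4907 0.169 ]
 [0.4297 0.1662]]
hs tray scene TL,TR?,R,B
[[0.4927 0.176 ]
 [0.4326 0.3518]
 [0.4937 0.3528]]
tr tray side
[[0.6009 0.3443]
 [0.6437 0.165 ]
 [0.5842 0.168 ]]
tr tray scene
[[0.6457 0.1739]
 [0.5858 0.1784]]
tr tray scene dividers L1 R1 L2 R2
[[0.6485 0.233 ]
 [0.5947 0.238 ]
 [0.6553 0.2912]
 [0.5971 0.2954]]
cap side top
[[ 0.4499 -0.066 ]]
choke side, wrist
[[0.6678 0.0612]]

[[0.668 0.064]]
hs wrist
[[ 0.6517 -0.0384]
 [ 0.6781 -0.0415]
 [ 0.6739 -0.0799]
 [ 0.6478 -0.0772]]
hs side
[[ 0.6541 -0.0425]
 [ 0.6781 -0.0471]
 [ 0.673  -0.0826]
 [ 0.6499 -0.0795]]
tf side
[[ 0.5495 -0.0382]
 [ 0.5673 -0.0364]
 [ 0.573  -0.0745]
 [ 0.5519 -0.0774]]
tf wrist (front top edge)
[[ 0.5506 -0.0329]
 [ 0.5682 -0.0329]
 [ 0.5527 -0.0754]
 [ 0.5693 -0.0754]]
[[-0.0015  1.     -0.    ]
 [-0.0001 -0.     -1.    ]
 [-1.     -0.0015  0.0001]]
```

>>> {"method": "arm_command", "body": {
  "series": [
    [0,0,0,-0.665,-0.21,-0.1,0],
    [0,0,0,-0.665,-0.21,-0.1,0],
    [0,0,0,-0.665,-0.21,-0.1,0],
    [0,0,0,-0.665,-0.21,-0.1,0],
    [0,0,0,-0.665,-0.21,-0.1,0],
    [0,0,0,-0.665,-0.21,-0.1,0],
    [0,0,0,-0.665,-0.21,-0.1,0],
    [0,0,0,-0.665,-0.21,-0.1,0]
  ]
}}

```text
time_s: 0.82
ee_pos: [0.4508, -0.0629, 0.2003]
eef_rot: [95.9, 90.0, 5.9]
wrist_force: [0.2, -0.7, 1.4]
grip_width: 0.0871
```

```bash
cat > look.py <<'E'
import sys
from h import *
n=sys.argv[1]; st=telemetry.get_state(); im=optics.camera("wrist"); cv2.imwrite(f"pics/{n}.png",im[:,:,::-1])
import pickle; pickle.dump(st,open(f"pics/{n}.pkl","wb"))
np.set_printoptions(precision=4,suppress=True)
print(st["time_s"],st["ee_pos"],st["eef_rot"],st["grip_width"],st["wrist_force"])
E
python3 look.py w1
```

```text
0.8167 [ 0.4508 -0.0629  0.2003] [95.8791 89.9703  5.8707] 0.08710848971025886 [ 0.2318 -0.6668  1.3901]
```

View pics/w1.png

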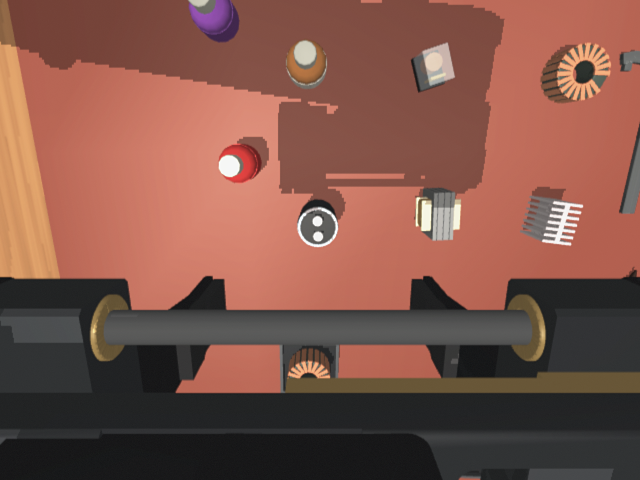

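Run:
```python
from h import *
import pickle
np.set_printoptions(precision=4,suppress=True)
st=pickle.load(open("pics/w1.pkl","rb"))
print(proj("wrist",st["ee_pos"],st), proj("wrist",[[.4508,-.0629,.05]],st))
im=cv2.imread("pics/w1.png"); g=cv2.cvtColor(im,cv2.COLOR_BGR2GRAY)
print("cap",toplane("wrist",[(318,226)],.05,st))
crop("pics/w1.png","pics/w1a.png",280,180,620,260,2.3)
for n in ["scene","side"]: print(n,proj(n,[[.45,-.066,.05],[.668,.063,.024]]))
```

```text
[[320.8426 304.9959]] [[319.1762 229.769 ]]
cap [[ 0.4498 -0.0597]]
scene [[313.9217 203.5826]
 [245.4353 336.1767]]
side [[310.2576 255.9692]
 [367.6121 188.9375]]
```

View pics/w1a.png

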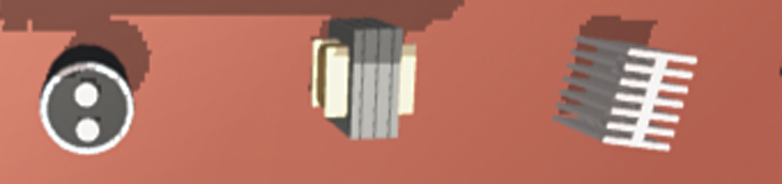

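>>> {"method": "arm_command", "body": {
  "series": [
    [0,0,0,-0.003,0.008,-0.14,0],
    [0,0,0,-0.003,0.008,-0.28,0],
    [0,0,0,-0.003,0.008,-0.4,0],
    [0,0,0,-0.003,0.008,-0.5,0],
    [0,0,0,-0.003,0.008,-0.574,0],
    [0,0,0,-0.003,0.008,-0.574,0],
    [0,0,0,-0.003,0.008,-0.574,0.3],
    [0,0,0,-0.003,0.008,-0.574,0.5],
    [0,0,0,-0.003,0.008,-0.574,1],
    [0,0,0,-0.003,0.008,-0.574,1],
    [0,0,0,-0.003,0.008,-0.574,1],
    [0,0,0,-0.003,0.008,-0.574,1]
  ],
  "newtons": 20
}}

```text
time_s: 1.87
ee_pos: [0.4514, -0.0602, 0.0292]
eef_rot: [86.0, 89.9, -3.9]
wrist_force: [-0.1, 0.6, 0.4]
grip_width: 0.055
```

>>> {"method": "arm_command", "body": {
  "series": [
    [0,0,0,0,0,0,1],
    [0,0,0,0,0,0,1],
    [0,0,0,0,0,0,1],
    [0,0,0,0,0,0,1],
    [0,0,0,0,0,0,1],
    [0,0,0,0,0,0,1],
    [0,0,0,0,0,0,1],
    [0,0,0,0,0,0,1]
  ]
}}

```text
time_s: 2.53
ee_pos: [0.4514, -0.0603, 0.0294]
eef_rot: [85.0, 89.9, -4.9]
wrist_force: [-1.3, -0.6, 4.0]
grip_width: 0.0343
```

>>> {"method": "arm_command", "body": {
  "series": [
    [0,0,0,0,0,0.1,1],
    [0,0,0,0,0,0.2,1],
    [0,0,0,0.06,-0.1,0.3,1],
    [0,0,0,0.12,-0.2,0.4,1],
    [0,0,0,0.2,-0.3,0.5,1],
    [0,0,0,0.26,-0.42,0.57,1],
    [0,0,0,0.32,-0.53,0.57,1],
    [0,0,0,0.38,-0.64,0.57,1],
    [0,0,0,0.45,-0.75,0.57,1],
    [0,0,0,0.52,-0.85,0.57,1],
    [0,0,0,0.57,-0.925,0.57,1],
    [0,0,0,0.57,-0.925,0.57,1]
  ]
}}

```text
time_s: 3.53
ee_pos: [0.6225, -0.3443, 0.1971]
eef_rot: [0.1, 89.8, -90.2]
wrist_force: [-1.0, -0.0, -0.7]
grip_width: 0.0348
```

```bash
python3 look.py w2
```

```text
3.5333 [ 0.6225 -0.3443  0.1971] [  0.0712  89.7918 -90.2207] 0.03482707434506383 [-1.044  -0.0033 -0.7437]
```

View pics/w2.png

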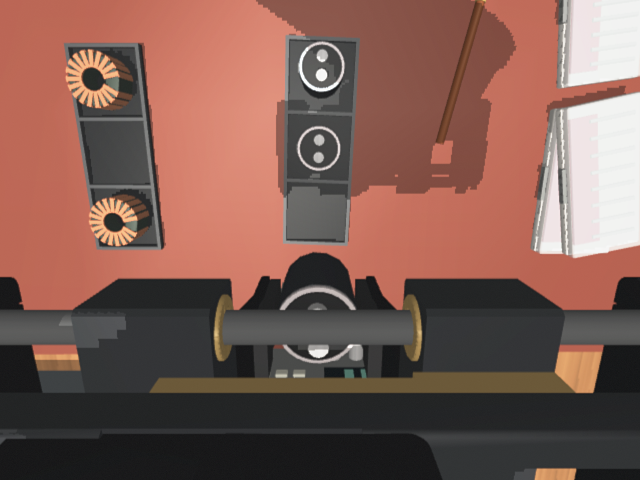

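Run:
```python
from h import *
crop("pics/w2.png","pics/w2a.png",260,20,380,260,2.5)
crop("pics/w2.png","pics/w2b.png",50,30,180,260,2.5)
a=cv2.imread("pics/w2a.png");b=cv2.imread("pics/w2b.png")
h=max(a.shape[0],b.shape[0]);c=np.zeros((h,a.shape[1]+b.shape[1],3),np.uint8);c[:a.shape[0],:a.shape[1]]=a;c[:b.shape[0],a.shape[1]:]=b
cv2.imwrite("pics/w2c.png",c[:600]);print(c.shape,a.shape)
```

```text
(600, 625, 3) (600, 300, 3)
```

View pics/w2c.png

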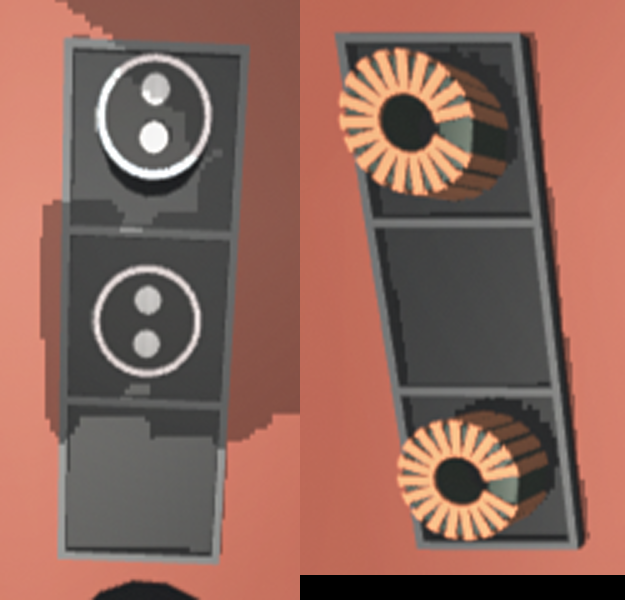

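Run:
```python
from h import *
import pickle
np.set_printoptions(precision=4,suppress=True)
st=pickle.load(open("pics/w2.pkl","rb"))
A=np.array([(63,402),(222,407),(60,554),(216,558)])/2.5+[260,20]
B=np.array([(72,223),(237,223),(98,388),(258,388)])/2.5+[50,30]
for P in (A,B):
    q=toplane("wrist",P,.008,st);print(q,q.mean(0))
O=np.array([(65,40),(247,47),(58,560),(217,563)])/2.5+[260,20]
q=toplane("wrist",O,.008,st);print(q,q.mean(0))
```

```text
[[ 0.5916 -0.3078]
 [ 0.6499 -0.3099]
 [ 0.5889 -0.3654]
 [ 0.6486 -0.3673]] [ 0.6197 -0.3376]
[[ 0.4119 -0.2532]
 [ 0.4698 -0.2535]
 [ 0.4115 -0.3108]
 [ 0.4703 -0.3111]] [ 0.4409 -0.2822]
[[ 0.5956 -0.1884]
 [ 0.6562 -0.1908]
 [ 0.588  -0.3678]
 [ 0.649  -0.3693]] [ 0.6222 -0.2791]
```

>>> {"method": "arm_command", "body": {
  "series": [
    [0,0,0,-0.0093,0.022,-0.13,1],
    [0,0,0,-0.0093,0.022,-0.26,1],
    [0,0,0,-0.0093,0.022,-0.38,1],
    [0,0,0,-0.0093,0.022,-0.46,1],
    [0,0,0,-0.0093,0.022,-0.51,1],
    [0,0,0,-0.0093,0.022,-0.53,1],
    [0,0,0,-0.0093,0.022,-0.537,1],
    [0,0,0,-0.0093,0.022,-0.537,1],
    [0,0,0,-0.0093,0.022,-0.537,1]
  ]
}}

```text
time_s: 4.33
ee_pos: [0.6204, -0.335, 0.0387]
eef_rot: [47.2, 89.8, -43.0]
wrist_force: [0.2, -0.5, -0.9]
grip_width: 0.0345
```

>>> {"method": "arm_command", "body": {
  "series": [
    [0,0,0,-0.002,-0.008,-0.005,1],
    [0,0,0,-0.002,-0.008,-0.01,1],
    [0,0,0,-0.002,-0.008,-0.015,1],
    [0,0,0,-0.002,-0.008,-0.017,1],
    [0,0,0,-0.002,-0.008,-0.019,1],
    [0,0,0,-0.002,-0.008,-0.019,1],
    [0,0,0,-0.002,-0.008,-0.019,1],
    [0,0,0,-0.002,-0.008,-0.019,1]
  ]
}}

```text
time_s: 5.0
ee_pos: [0.6198, -0.3374, 0.0329]
eef_rot: [46.2, 89.8, -43.9]
wrist_force: [-0.5, -0.3, -1.2]
grip_width: 0.0345
```

>>> {"method": "arm_command", "body": {
  "series": [
    [0,0,0,0,0,-0.002,1],
    [0,0,0,0,0,-0.004,1],
    [0,0,0,0,0,-0.004,1],
    [0,0,0,0,0,-0.004,1]
  ]
}}

```text
time_s: 5.33
ee_pos: [0.62, -0.3375, 0.0325]
eef_rot: [49.0, 89.8, -41.2]
wrist_force: [-2.5, 1.6, 5.1]
grip_width: 0.0345
```

>>> {"method": "arm_command", "body": {
  "series": [
    [0,0,0,0,0,0,0.5],
    [0,0,0,0,0,0,0.4],
    [0,0,0,0,0,0,0.3],
    [0,0,0,0,0,0,0.3],
    [0,0,0,0,0,0,0.3],
    [0,0,0,0,0,0.1,0.3],
    [0,0,0,0,0,0.2,0.3],
    [0,0,0,0,0,0.3,0.3],
    [0,0,0,0,0,0.4,0.3],
    [0,0,0,0,0,0.5,0.3],
    [0,0,0,0,0,0.55,0.3],
    [0,0,0,0,0,0.55,0.3]
  ]
}}

```text
time_s: 6.33
ee_pos: [0.6222, -0.3387, 0.203]
eef_rot: [59.8, 89.3, -30.4]
wrist_force: [0.8, 0.3, 0.6]
grip_width: 0.0609
```

```bash
python3 look.py w3; python3 -c "
from h import *
im=optics.camera('side');cv2.imwrite('pics/s3.png',im[:,:,::-1]);crop('pics/s3.png','pics/s3a.png',310,220,510,420,3)"
```

```text
6.3333 [ 0.6222 -0.3387  0.203 ] [ 59.782   89.299  -30.4064] 0.060936571708861124 [0.8392 0.3368 0.5782]
```

View pics/w3.png

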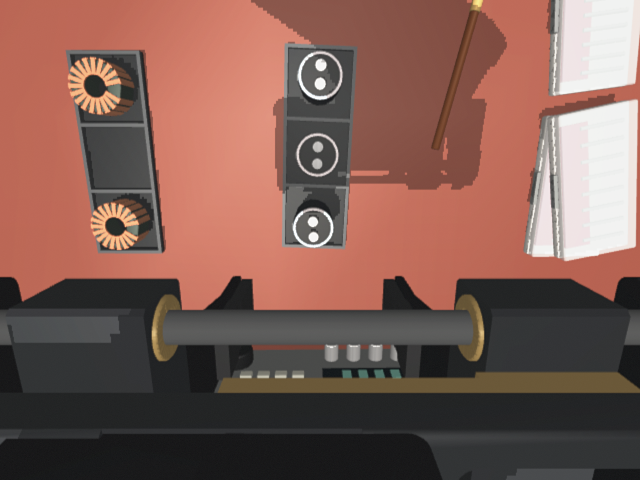

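View pics/s3a.png

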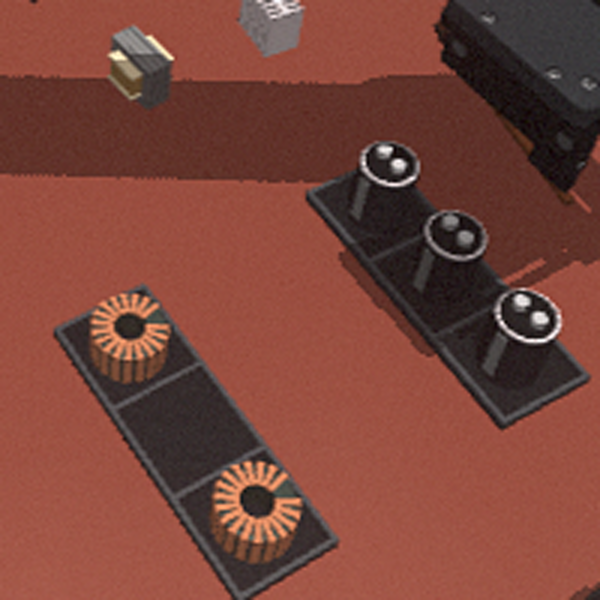

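>>> {"method": "arm_command", "body": {
  "series": [
    [0,0,-0.11,0.02,0.12,0,0.2],
    [0,0,-0.22,0.04,0.25,0,0.2],
    [0,0,-0.33,0.06,0.38,0,0.2],
    [0,0,-0.44,0.08,0.51,0,0.2],
    [0,0,-0.55,0.1,0.64,0,0.2],
    [0,0,-0.66,0.12,0.77,0,0.2],
    [0,0,-0.77,0.14,0.88,0,0.2],
    [0,0,-0.88,0.15,0.97,0,0.2],
    [0,0,-1,0.15,1,0,0.2],
    [0,0,-1,0.15,1,0,0.2]
  ]
}}

```text
time_s: 7.27
ee_pos: [0.6642, -0.0321, 0.1947]
eef_rot: [-5.2, 89.7, -155.2]
wrist_force: [0.5, -0.1, 0.0]
grip_width: 0.0697
```

>>> {"method": "arm_command", "body": {
  "series": [
    [0,0,0,0,0.11,-0.04,0.2],
    [0,0,0,0,0.22,-0.08,0.2],
    [0,0,0,0,0.32,-0.1,0.2],
    [0,0,0,0,0.34,-0.1,0.2],
    [0,0,0,0,0.34,-0.1,0.2]
  ]
}}

```text
time_s: 7.68
ee_pos: [0.6628, 0.0724, 0.1622]
eef_rot: [-18.2, 89.5, -167.7]
wrist_force: [-0.1, -0.7, 0.4]
grip_width: 0.0697
```

```bash
python3 look.py w4
```

```text
7.6833 [0.6628 0.0724 0.1622] [ -18.1711   89.4846 -167.7336] 0.06965216567447037 [-0.102  -0.7252  0.4406]
```

View pics/w4.png

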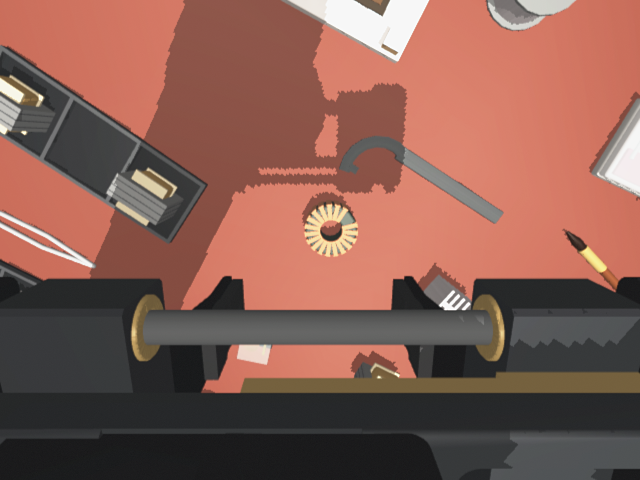

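Run:
```python
from h import *
import pickle
np.set_printoptions(precision=4,suppress=True)
st=pickle.load(open("pics/w4.pkl","rb"))
print(Ro.from_euler('xyz',st["eef_rot"],degrees=True).as_matrix())
print(toplane("wrist",[(331,230)],.024,st))
print("hook",toplane("wrist",[(345,165),(375,140),(400,155)],.01,st))
# transformer tray dividers
print(toplane("wrist",[(205,186),(170,240),(137,144),(103,198),(72,100),(41,156)],.008,st))
```

```text
[[-0.0088  0.5066 -0.8621]
 [-0.0019 -0.8622 -0.5066]
 [-1.     -0.0028  0.0085]]
[[0.6677 0.064 ]]
hook [[0.7171 0.0799]
 [0.7457 0.0696]
 [0.7461 0.046 ]]
[[0.644  0.1705]
 [0.587  0.1762]
 [0.6466 0.2322]
 [0.5919 0.2395]
 [0.6517 0.289 ]
 [0.5985 0.2956]]
```

>>> {"method": "arm_command", "body": {
  "series": [
    [0,0,0,0.016,-0.028,-0.13,0.2],
    [0,0,0,0.016,-0.028,-0.25,0.2],
    [0,0,0,0.016,-0.028,-0.36,0.2],
    [0,0,0,0.016,-0.028,-0.44,0.2],
    [0,0,0,0.016,-0.028,-0.487,0.2],
    [0,0,0,0.016,-0.028,-0.487,0.2],
    [0,0,0,0.016,-0.028,-0.487,0.2]
  ]
}}

```text
time_s: 8.32
ee_pos: [0.6685, 0.0586, 0.0171]
eef_rot: [2.0, 89.5, -147.8]
wrist_force: [0.8, -0.3, -0.4]
grip_width: 0.0697
```

>>> {"method": "arm_command", "body": {
  "series": [
    [0,0,0,-0.003,0.018,-0.003,0.2],
    [0,0,0,-0.003,0.018,-0.003,0.2],
    [0,0,0,-0.003,0.018,-0.003,0.3],
    [0,0,0,-0.003,0.018,-0.003,1],
    [0,0,0,-0.003,0.018,-0.003,1],
    [0,0,0,-0.003,0.018,-0.003,1],
    [0,0,0,-0.003,0.018,-0.003,1],
    [0,0,0,-0.003,0.018,-0.003,1],
    [0,0,0,-0.003,0.018,-0.003,1],
    [0,0,0,-0.003,0.018,-0.003,1],
    [0,0,0,-0.003,0.018,-0.003,1],
    [0,0,0,-0.003,0.018,-0.003,1]
  ]
}}

```text
time_s: 9.32
ee_pos: [0.6677, 0.0639, 0.0164]
eef_rot: [2.8, 89.5, -147.0]
wrist_force: [-1.1, 0.1, 2.6]
grip_width: 0.0416
```

>>> {"method": "arm_command", "body": {
  "series": [
    [0,0,0,0,0,0.1,1],
    [0,0,0,0,0,0.2,1],
    [0,0,0.1,-0.04,-0.06,0.3,1],
    [0,0,0.2,-0.1,-0.13,0.4,1],
    [0,0,0.3,-0.17,-0.22,0.5,1],
    [0,0,0.4,-0.25,-0.31,0.55,1],
    [0,0,0.5,-0.33,-0.4,0.55,1],
    [0,0,0.6,-0.41,-0.5,0.55,1],
    [0,0,0.7,-0.49,-0.6,0.55,1],
    [0,0,0.8,-0.57,-0.7,0.55,1],
    [0,0,0.9,-0.65,-0.8,0.55,1],
    [0,0,1,-0.7,-0.88,0.55,1]
  ]
}}

```text
time_s: 10.32
ee_pos: [0.4546, -0.2025, 0.1811]
eef_rot: [-4.8, 89.5, -94.5]
wrist_force: [0.3, 0.3, 0.3]
grip_width: 0.0417
```

```bash
python3 -c "
from h import *
s=telemetry.get_state();print(s['ee_pos'],s['grip_width'],s['wrist_force'],Ro.from_euler('xyz',s['eef_rot'],degrees=True).as_matrix())"
```

```text
[ 0.45461329 -0.2025093   0.18107189] 0.04169349070220086 [0.28358607 0.32229198 0.3465759 ] [[-7.01347738e-04  9.99988861e-01  4.66763040e-03]
 [-8.93120136e-03  4.66118157e-03 -9.99949252e-01]
 [-9.99959870e-01 -7.42999694e-04  8.92783276e-03]]
```

>>> {"method": "arm_command", "body": {
  "series": [
    [0.0085,0,0,-0.03,-0.1,0,1],
    [0.0085,0,0,-0.045,-0.2,0,1],
    [0.0085,0,0,-0.045,-0.266,0,1],
    [0.0085,0,0,-0.045,-0.266,-0.1,1],
    [0.0085,0,0,-0.045,-0.266,-0.2,1],
    [0.0085,0,0,-0.045,-0.266,-0.3,1],
    [0.0085,0,0,-0.045,-0.266,-0.36,1],
    [0.0085,0,0,-0.045,-0.266,-0.38,1],
    [0.0085,0,0,-0.045,-0.266,-0.38,1],
    [0.0085,0,0,-0.045,-0.266,-0.38,1]
  ]
}}

```text
time_s: 11.15
ee_pos: [0.4415, -0.2826, 0.0677]
eef_rot: [-13.4, 90.0, -103.1]
wrist_force: [-0.0, 0.5, -0.8]
grip_width: 0.0417
```

```bash
python3 look.py w5; python3 -c "
from h import *
im=optics.camera('side');cv2.imwrite('pics/s5.png',im[:,:,::-1]);crop('pics/s5.png','pics/s5a.png',310,220,510,420,3)"
```

```text
11.15 [ 0.4415 -0.2826  0.0677] [ -13.3679   89.975  -103.1024] 0.041662762340582735 [-0.0321  0.4991 -0.8203]
```

View pics/w5.png

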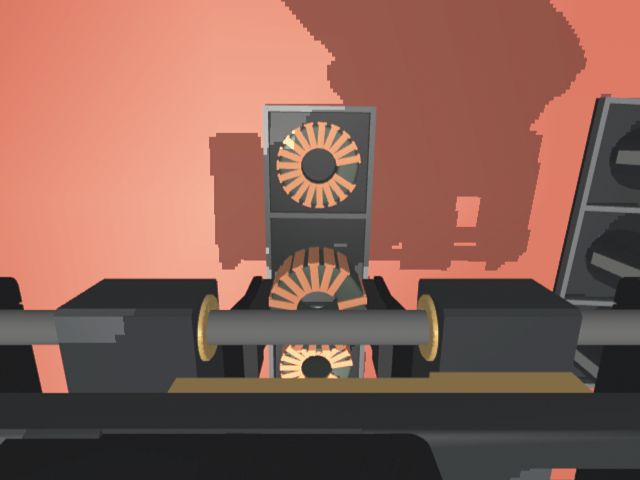

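View pics/s5a.png

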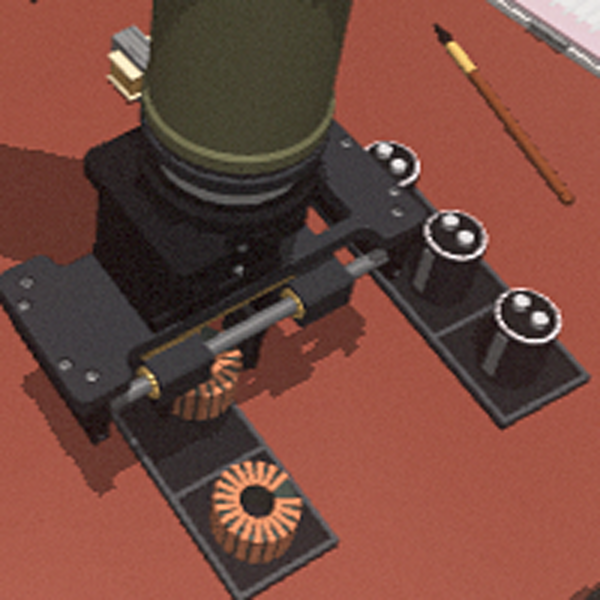

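>>> {"method": "arm_command", "body": {
  "series": [
    [0,0,0,-0.001,0,-0.07,1],
    [0,0,0,-0.001,0,-0.12,1],
    [0,0,0,-0.001,0,-0.14,1],
    [0,0,0,-0.001,0,-0.15,1],
    [0,0,0,-0.001,0,-0.155,1],
    [0,0,0,-0.001,0,-0.155,1],
    [0,0,0,-0.001,0,-0.155,1]
  ]
}}

```text
time_s: 11.83
ee_pos: [0.4428, -0.2833, 0.0232]
eef_rot: [60.8, 89.8, -29.0]
wrist_force: [0.4, 0.2, -1.2]
grip_width: 0.0412
```

>>> {"method": "arm_command", "body": {
  "series": [
    [0,0,0,-0.005,0.003,-0.004,1],
    [0,0,0,-0.005,0.003,-0.008,1],
    [0,0,0,-0.005,0.003,-0.012,1],
    [0,0,0,-0.005,0.003,-0.012,1],
    [0,0,0,-0.005,0.003,-0.012,1],
    [0,0,0,-0.005,0.003,-0.012,1]
  ]
}}

```text
time_s: 12.33
ee_pos: [0.4412, -0.2824, 0.0196]
eef_rot: [60.4, 89.8, -29.4]
wrist_force: [-0.6, 0.4, -0.7]
grip_width: 0.0417
```

>>> {"method": "arm_command", "body": {
  "series": [
    [0,0,0,0,0,-0.002,1],
    [0,0,0,0,0,-0.004,1],
    [0,0,0,0,0,-0.004,1],
    [0,0,0,0,0,-0.004,1]
  ]
}}

```text
time_s: 12.67
ee_pos: [0.4414, -0.2824, 0.0193]
eef_rot: [65.7, 89.8, -24.0]
wrist_force: [-1.7, 1.0, 6.3]
grip_width: 0.0416
```

>>> {"method": "arm_command", "body": {
  "series": [
    [0,0,0,0,0,0,0.45],
    [0,0,0,0,0,0,0.35],
    [0,0,0,0,0,0,0.3],
    [0,0,0,0,0,0,0.3],
    [0,0,0,0,0,0,0.3],
    [0,0,0,0,0,0.1,0.3],
    [0,0,0,0,0,0.2,0.3],
    [0,0,0,0,0,0.3,0.3],
    [0,0,0,0,0,0.4,0.3],
    [0,0,0,0,0,0.5,0.3],
    [0,0,0,0,0,0.58,0.3]
  ]
}}

```text
time_s: 13.58
ee_pos: [0.4417, -0.2827, 0.1957]
eef_rot: [66.0, 89.7, -23.7]
wrist_force: [1.1, 0.1, 0.0]
grip_width: 0.0607
```

>>> {"method": "arm_command", "body": {
  "series": [
    [0,0,-0.1,0.03,0.07,0,0.1],
    [0,0,-0.21,0.07,0.14,0,0.1],
    [0,0,-0.32,0.11,0.22,0,0.1],
    [0,0,-0.43,0.15,0.3,0,0.1],
    [0,0,-0.54,0.19,0.38,0,0.1],
    [0,0,-0.65,0.24,0.46,0,0.1],
    [0,0,-0.76,0.29,0.54,0,0.1],
    [0,0,-0.87,0.34,0.62,0,0.1],
    [0,0,-0.98,0.39,0.7,0,0.1],
    [0,0,-1,0.4,0.755,0,0.1],
    [0,0,-1,0.4,0.755,0,0.1],
    [0,0,-1,0.4,0.755,0,0.1]
  ]
}}

```text
time_s: 14.58
ee_pos: [0.5616, -0.0554, 0.1953]
eef_rot: [57.7, 89.6, -91.9]
wrist_force: [-1.0, 0.1, -0.3]
grip_width: 0.0781
```

>>> {"method": "arm_command", "body": {
  "series": [
    [0,0,-0.11,0,0,0,0.1],
    [0,0,-0.22,0,0,0,0.1],
    [0,0,-0.33,0,0,0,0.1],
    [0,0,-0.44,0,0,0,0.1],
    [0,0,-0.5,0,0,0,0.1],
    [0,0,-0.5,0,0,0,0.1],
    [0,0,-0.5,0,0,0,0.1],
    [0,0,-0.5,0,0,0,0.1]
  ]
}}

```text
time_s: 15.25
ee_pos: [0.5613, -0.0565, 0.1953]
eef_rot: [58.2, 89.6, -121.4]
wrist_force: [-0.4, 1.4, 1.0]
grip_width: 0.0784
```

```bash
python3 look.py w6; python3 -c "
from h import *
s=telemetry.get_state();print(Ro.from_euler('xyz',s['eef_rot'],degrees=True).as_matrix())
im=optics.camera('side');cv2.imwrite('pics/s6.png',im[:,:,::-1]);crop('pics/s6.png','pics/s6a.png',310,220,510,420,3)"
```

```text
15.25 [ 0.5613 -0.0565  0.1953] [  58.178    89.619  -121.3568] 0.07838588643632326 [-0.3659  1.4114  0.9845]
[[-0.00333999  0.00813883 -0.9999613 ]
 [-0.00550643 -0.99995187 -0.00812036]
 [-0.99997926  0.00547909  0.00338464]]
```

View pics/w6.png

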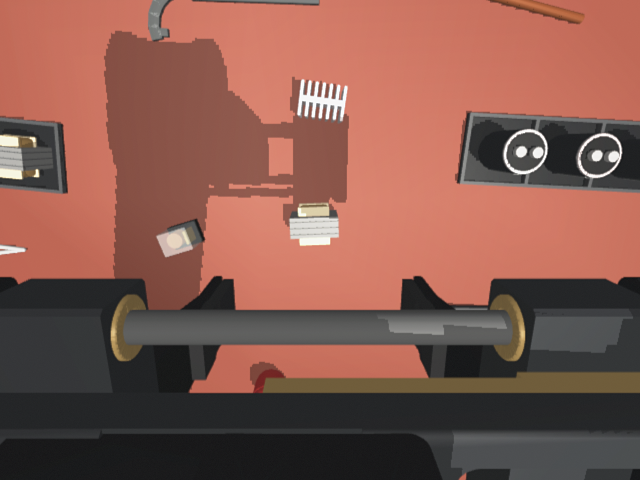

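View pics/s6a.png

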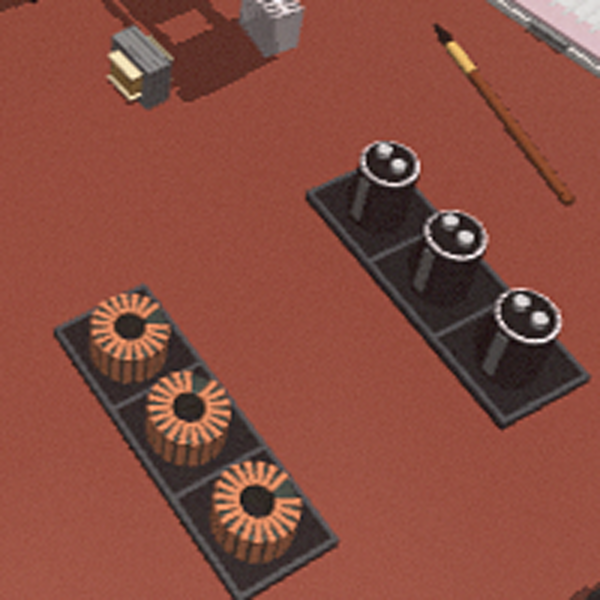

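Choke sits in its pocket. Wrist view: transformer at about (314,228), heat sink at (322,100). Zoom for their poses.

Run:
```python
from h import *
crop("pics/w6.png","pics/w6a.png",270,70,370,260,3.1)
```

```text
(no output)
```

View pics/w6a.png

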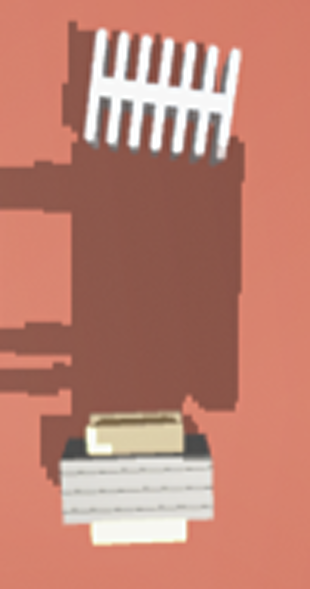

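Run:
```python
from h import *
import pickle
np.set_printoptions(precision=4,suppress=True)
st=pickle.load(open("pics/w6.pkl","rb"))
def f(P,z):
    q=toplane("wrist",np.array(P)/3.1+[270,70],z,st); print(q,q.mean(0))
    for a,b in ((0,1),(3,2)):
        d=q[b]-q[a]; print("long",np.hypot(*d),np.degrees(np.arctan2(d[0],-d[1])))
f([(60,460),(212,457),(213,520),(62,523)],.036)
f([(95,28),(241,47),(227,159),(84,139)],.038)
```

```text
[[ 0.5669 -0.0332]
 [ 0.5681 -0.0753]
 [ 0.5501 -0.076 ]
 [ 0.5489 -0.0335]] [ 0.5585 -0.0545]
long 0.04208994253238897 1.5390687158697955
long 0.042431533809182326 1.5458897971337897
[[ 0.6775 -0.0434]
 [ 0.6734 -0.0801]
 [ 0.6465 -0.0772]
 [ 0.6511 -0.0405]] [ 0.6621 -0.0603]
long 0.03689229954537987 -6.38411452172753
long 0.03704598921655746 -7.09737001687387
```

>>> {"method": "arm_command", "body": {
  "series": [
    [0.005,-0.003,0.018,-0.009,0.007,-0.13,0.1],
    [0.005,-0.003,0.018,-0.009,0.007,-0.26,0.1],
    [0.005,-0.003,0.018,-0.009,0.007,-0.38,0.1],
    [0.005,-0.003,0.018,-0.009,0.007,-0.48,0.1],
    [0.005,-0.003,0.018,-0.009,0.007,-0.56,0.1],
    [0.005,-0.003,0.018,-0.009,0.007,-0.59,0.1],
    [0.005,-0.003,0.018,-0.009,0.007,-0.59,0.1],
    [0.005,-0.003,0.018,-0.009,0.007,-0.59,0.1]
  ],
  "newtons": 30
}}

```text
time_s: 16.02
ee_pos: [0.5593, -0.054, 0.0189]
eef_rot: [130.8, 90.0, -47.6]
wrist_force: [0.2, -0.1, 0.4]
grip_width: 0.0785
```

```bash
python3 look.py w7; python3 -c "
from h import *
s=telemetry.get_state();print(Ro.from_euler('xyz',s['eef_rot'],degrees=True).as_matrix())"
```

```text
16.0167 [ 0.5593 -0.054   0.0189] [130.8358  89.9655 -47.6035] 0.07848513868953524 [ 0.2345 -0.0882  0.3745]
[[ 2.45847531e-03  2.71736675e-02 -9.99627705e-01]
 [-4.22751342e-04 -9.99630608e-01 -2.71747862e-02]
 [-9.99996889e-01  4.89402494e-04 -2.44607947e-03]]
```

Aligned; close.

>>> {"method": "arm_command", "body": {
  "series": [
    [0,0,0,-0.002,0,0,0.3],
    [0,0,0,-0.002,0,0,1],
    [0,0,0,-0.002,0,0,1],
    [0,0,0,-0.002,0,0,1],
    [0,0,0,-0.002,0,0,1],
    [0,0,0,-0.002,0,0,1],
    [0,0,0,-0.002,0,0,1],
    [0,0,0,-0.002,0,0,1],
    [0,0,0,-0.002,0,0,1],
    [0,0,0,-0.002,0,0,1],
    [0,0,0,-0.002,0,0,1]
  ]
}}

```text
time_s: 16.98
ee_pos: [0.5597, -0.0541, 0.02]
eef_rot: [167.7, 89.9, -10.8]
wrist_force: [0.5, 0.1, 1.0]
grip_width: 0.0418
```

>>> {"method": "arm_command", "body": {
  "series": [
    [0,0,0,0,0,0.1,1],
    [0,0,0,0,0,0.22,1],
    [0,0,0.1,0.02,0.08,0.34,1],
    [0,0,0.21,0.04,0.17,0.46,1],
    [0,0,0.32,0.06,0.27,0.56,1],
    [0,0,0.43,0.08,0.38,0.6,1],
    [0,0,0.54,0.1,0.49,0.6,1],
    [0,0,0.65,0.12,0.6,0.6,1],
    [0,0,0.76,0.14,0.71,0.6,1],
    [0,0,0.87,0.16,0.82,0.6,1],
    [0,0,0.98,0.18,0.9,0.6,1],
    [0,0,1,0.2,0.96,0.6,1]
  ]
}}

```text
time_s: 17.98
ee_pos: [0.6185, 0.2378, 0.1988]
eef_rot: [-140.7, 89.8, 101.4]
wrist_force: [0.6, -0.5, -1.9]
grip_width: 0.0412
```

>>> {"method": "arm_command", "body": {
  "series": [
    [0,0,0.11,0.01,0.06,0,1],
    [0,0,0.22,0.01,0.1,0,1],
    [0,0,0.33,0.01,0.12,0,1],
    [0,0,0.37,0.01,0.12,0,1],
    [0,0,0.37,0.01,0.12,0,1],
    [0,0,0.37,0.01,0.12,0,1],
    [0,0,0.37,0.01,0.12,0,1]
  ]
}}

```text
time_s: 18.57
ee_pos: [0.6215, 0.2731, 0.1982]
eef_rot: [-124.7, 89.8, 139.5]
wrist_force: [0.4, -0.8, -1.8]
grip_width: 0.0414
```

```bash
python3 look.py w8; python3 -c "
from h import *
s=telemetry.get_state();print(Ro.from_euler('xyz',s['eef_rot'],degrees=True).as_matrix())
crop('pics/w8.png','pics/w8a.png',60,60,420,300,2.2)"
```

```text
18.5667 [0.6215 0.2731 0.1982] [-124.6607   89.8187  139.4717] 0.04141137661382072 [ 0.3899 -0.7527 -1.8161]
[[-0.0020706   0.99477882 -0.1020334 ]
 [ 0.00223762 -0.10202875 -0.99477893]
 [-0.99999535 -0.0022881  -0.00201467]]
```

View pics/w8.png

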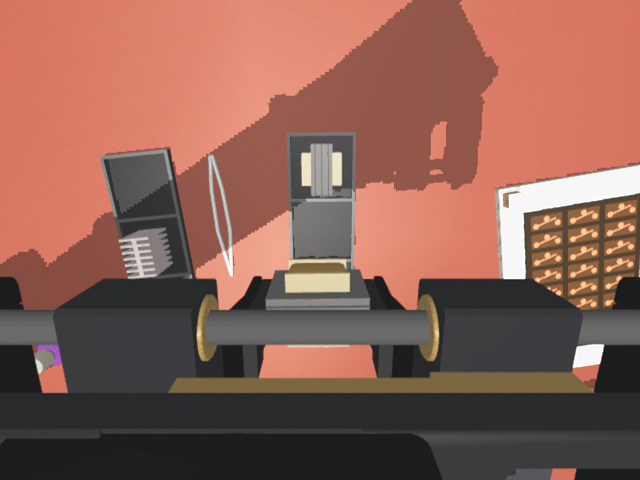

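View pics/w8a.png

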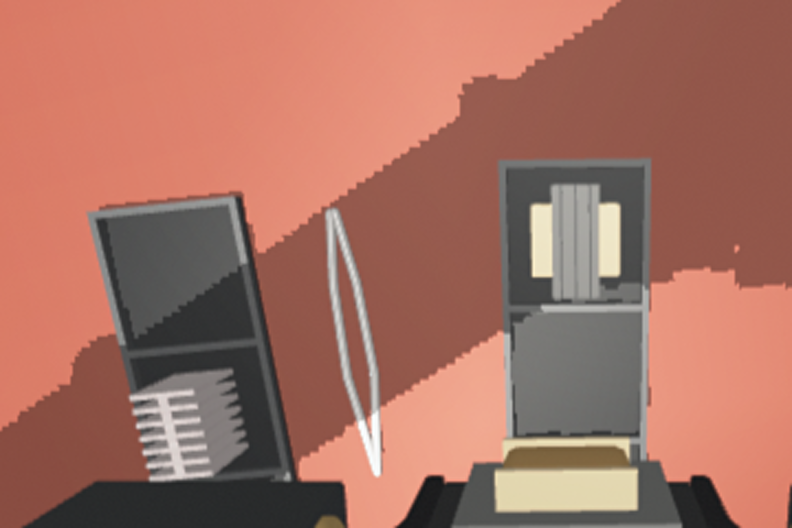

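Run:
```python
from h import *
import pickle
np.set_printoptions(precision=4,suppress=True)
st=pickle.load(open("pics/w8.pkl","rb"))
def f(P):
    q=toplane("wrist",np.array(P)/2.2+[60,60],.008,st); print(q,q.mean(0))
    for a,b in ((0,1),(2,3)):
        d=q[b]-q[a]; print("x",np.hypot(*d),np.degrees(np.arctan2(d[1],d[0])))
    d=(q[0]+q[1]-q[2]-q[3])/2; print("y",np.hypot(*d),np.degrees(np.arctan2(-d[0],d[1])))
f([(505,307),(646,307),(510,438),(642,438)])
f([(503,163),(648,163),(505,307),(646,307)])
f([(96,216),(238,199),(127,351),(261,342)])
```

```text
[[0.5956 0.2956]
 [0.655  0.2895]
 [0.5908 0.2377]
 [0.6487 0.2318]] [0.6225 0.2637]
x 0.05966990279875189 -5.858418257401343
x 0.05826110979740536 -5.830637237573672
y 0.05804863907211279 -5.500184819530818
[[0.6019 0.3538]
 [0.6603 0.3478]
 [0.5956 0.2956]
 [0.655  0.2895]] [0.6282 0.3217]
x 0.058704299774521095 -5.8864295273088985
x 0.05966990279875189 -5.858418257401343
y 0.05852902589410017 -5.718585252630959
[[0.4325 0.3502]
 [0.4922 0.3509]
 [0.4317 0.2933]
 [0.4898 0.2913]] [0.4615 0.3214]
x 0.05967504695070142 0.6655360598352749
x 0.05817151763212213 -1.9805672123785263
y 0.05821982656809041 -1.584138964294641
```

>>> {"method": "arm_command", "body": {
  "series": [
    [0,0,0,0.003,-0.028,-0.13,1],
    [0,0,0,0.003,-0.028,-0.26,1],
    [0,0,0,0.003,-0.028,-0.38,1],
    [0,0,0,0.003,-0.028,-0.47,1],
    [0,0,0,0.003,-0.028,-0.53,1],
    [0,0,0,0.003,-0.028,-0.56,1],
    [0,0,0,0.003,-0.028,-0.572,1],
    [0,0,0,0.003,-0.028,-0.572,1],
    [0,0,0,0.003,-0.028,-0.572,1]
  ]
}}

```text
time_s: 19.37
ee_pos: [0.6236, 0.2651, 0.0285]
eef_rot: [-178.6, 89.8, 85.6]
wrist_force: [0.1, -0.6, -0.5]
grip_width: 0.0418
```

>>> {"method": "arm_command", "body": {
  "series": [
    [0,0,0,-0.003,0,-0.005,1],
    [0,0,0,-0.003,0,-0.01,1],
    [0,0,0,-0.003,0,-0.014,1],
    [0,0,0,-0.003,0,-0.016,1],
    [0,0,0,-0.003,0,-0.016,1],
    [0,0,0,-0.003,0,-0.016,1]
  ]
}}

```text
time_s: 19.87
ee_pos: [0.6227, 0.2651, 0.0237]
eef_rot: [-179.7, 89.8, 84.4]
wrist_force: [0.1, -0.4, -1.6]
grip_width: 0.0416
```

>>> {"method": "arm_command", "body": {
  "series": [
    [0,0,0,0,0,-0.002,1],
    [0,0,0,0,0,-0.004,1],
    [0,0,0,0,0,-0.004,1],
    [0,0,0,0,0,-0.004,1]
  ]
}}

```text
time_s: 20.2
ee_pos: [0.6228, 0.2651, 0.0231]
eef_rot: [177.2, 89.8, 81.3]
wrist_force: [-1.4, -0.7, 2.8]
grip_width: 0.0415
```

>>> {"method": "arm_command", "body": {
  "series": [
    [0,0,0,0,0,0,0.45],
    [0,0,0,0,0,0,0.35],
    [0,0,0,0,0,0,0.3],
    [0,0,0,0,0,0,0.3],
    [0,0,0,0,0,0,0.3],
    [0,0,0,0,0,0.1,0.3],
    [0,0,0,0,0,0.2,0.3],
    [0,0,0,0,0,0.3,0.3],
    [0,0,0,0,0,0.4,0.3],
    [0,0,0,0,0,0.5,0.3],
    [0,0,0,0,0,0.58,0.3]
  ]
}}

```text
time_s: 21.12
ee_pos: [0.6233, 0.2654, 0.1999]
eef_rot: [153.1, 89.7, 57.2]
wrist_force: [0.7, -0.5, 0.2]
grip_width: 0.0608
```

>>> {"method": "arm_command", "body": {
  "series": [
    [0,0,-0.1,0.01,-0.07,0,0.1],
    [0,0,-0.21,0.02,-0.15,0,0.1],
    [0,0,-0.32,0.03,-0.25,0,0.1],
    [0,0,-0.43,0.05,-0.36,0,0.1],
    [0,0,-0.54,0.07,-0.47,0,0.1],
    [0,0,-0.65,0.08,-0.58,0,0.1],
    [0,0,-0.76,0.1,-0.69,0,0.1],
    [0,0,-0.87,0.12,-0.8,0,0.1],
    [0,0,-0.98,0.13,-0.9,0,0.1],
    [0,0,-1,0.13,-1,0,0.1],
    [0,0,-1,0.13,-1,0,0.1]
  ]
}}

```text
time_s: 22.03
ee_pos: [0.6619, -0.0448, 0.1999]
eef_rot: [104.9, 89.5, -51.7]
wrist_force: [-0.7, -1.5, -0.1]
grip_width: 0.0785
```

>>> {"method": "arm_command", "body": {
  "series": [
    [0,0,-0.11,0,-0.05,0,0.1],
    [0,0,-0.22,0,-0.085,0,0.1],
    [0,0,-0.33,0,-0.085,0,0.1],
    [0,0,-0.44,0,-0.085,0,0.1],
    [0,0,-0.51,0,-0.085,0,0.1],
    [0,0,-0.51,0,-0.085,0,0.1],
    [0,0,-0.51,0,-0.085,0,0.1],
    [0,0,-0.51,0,-0.085,0,0.1]
  ]
}}

```text
time_s: 22.7
ee_pos: [0.6619, -0.07, 0.1999]
eef_rot: [104.5, 89.5, -82.5]
wrist_force: [-0.2, 0.7, -0.3]
grip_width: 0.0786
```

```bash
python3 look.py w9; python3 -c "
from h import *
s=telemetry.get_state();print(Ro.from_euler('xyz',s['eef_rot'],degrees=True).as_matrix())
im=optics.camera('side');cv2.imwrite('pics/s9.png',im[:,:,::-1]);crop('pics/s9.png','pics/s9a.png',200,120,400,270,4)
crop('pics/w9.png','pics/w9a.png',260,170,380,270,5)"
```

```text
22.7 [ 0.6619 -0.07    0.1999] [104.4969  89.5296 -82.5123] 0.07859189049782295 [-0.175   0.742  -0.2673]
[[ 0.001079   -0.12256426 -0.99245999]
 [-0.00817991 -0.99242845  0.12255147]
 [-0.99996596  0.007986   -0.0020734 ]]
```

View pics/w9a.png

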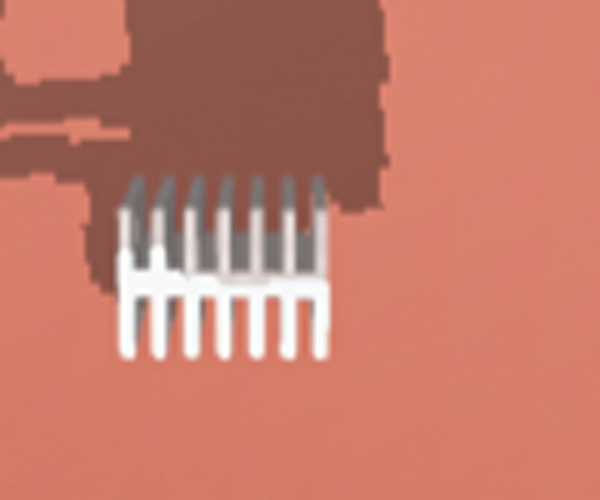

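View pics/s9a.png

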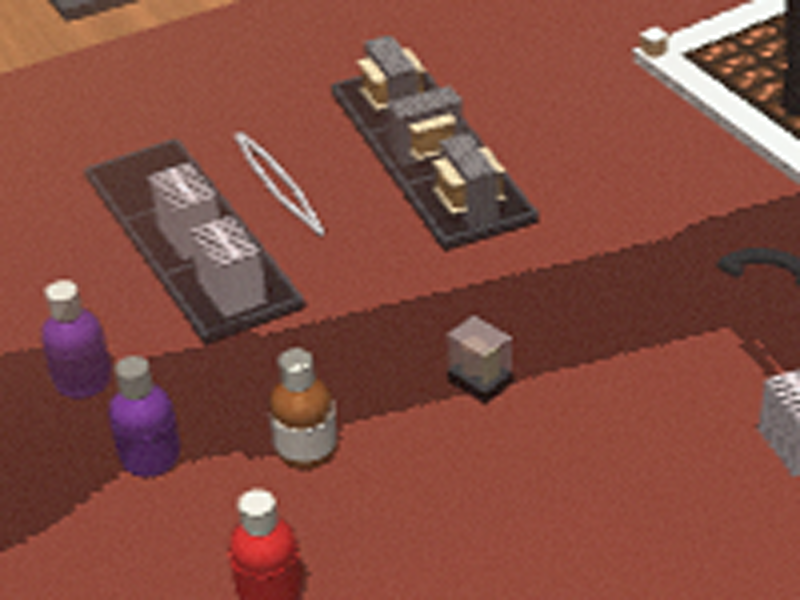

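Run:
```python
from h import *
import pickle
np.set_printoptions(precision=4,suppress=True)
st=pickle.load(open("pics/w9.pkl","rb"))
q=toplane("wrist",np.array([(118,208),(328,208),(329,358),(119,360)])/5+[260,170],.038,st); print(q,q.mean(0))
d=q[1]-q[0]; print(np.hypot(*d),np.degrees(np.arctan2(d[0],-d[1]))); d=q[3]-q[0]; print(np.hypot(*d))
```

```text
[[ 0.6773 -0.044 ]
 [ 0.6728 -0.0799]
 [ 0.6462 -0.0769]
 [ 0.6505 -0.0402]] [ 0.6617 -0.0603]
0.036174550412071044 -7.103925150467504
0.027080141164390503
```

>>> {"method": "arm_command", "body": {
  "series": [
    [0.008,0.001,0,0,0.032,-0.13,0.1],
    [0.008,0.001,0,0,0.032,-0.26,0.1],
    [0.008,0.001,0,0,0.032,-0.38,0.1],
    [0.008,0.001,0,0,0.032,-0.48,0.1],
    [0.008,0.001,0,0,0.032,-0.56,0.1],
    [0.008,0.001,0,0,0.032,-0.603,0.1],
    [0.008,0.001,0,0,0.032,-0.603,0.1],
    [0.008,0.001,0,0,0.032,-0.603,0.1]
  ],
  "newtons": 15
}}

```text
time_s: 23.47
ee_pos: [0.6621, -0.0606, 0.0193]
eef_rot: [-78.6, 90.0, 94.3]
wrist_force: [0.4, -0.2, 0.7]
grip_width: 0.0781
```

```bash
python3 -c "
from h import *
s=telemetry.get_state();print(s['ee_pos'],Ro.from_euler('xyz',s['eef_rot'],degrees=True).as_matrix())"
```

```text
[ 0.66209106 -0.06059871  0.01929113] [[-1.17613373e-05 -1.22572620e-01 -9.92459547e-01]
 [ 1.55192307e-04 -9.92459535e-01  1.22572617e-01]
 [-9.99999988e-01 -1.52580468e-04  3.06949790e-05]]
```

>>> {"method": "arm_command", "body": {
  "series": [
    [0,0,0,0,0,0,0.3],
    [0,0,0,0,0,0,1],
    [0,0,0,0,0,0,1],
    [0,0,0,0,0,0,1],
    [0,0,0,0,0,0,1],
    [0,0,0,0,0,0,1],
    [0,0,0,0,0,0,1],
    [0,0,0,0,0,0,1],
    [0,0,0,0,0,0,1],
    [0,0,0,0,0,0,1],
    [0,0,0,0,0,0,1],
    [0,0,0,0,0,0,1]
  ]
}}

```text
time_s: 24.47
ee_pos: [0.6621, -0.0606, 0.0194]
eef_rot: [-64.3, 90.0, 108.7]
wrist_force: [-0.8, -1.0, 1.5]
grip_width: 0.0358
```

>>> {"method": "arm_command", "body": {
  "series": [
    [0,0,0,0,0,0.1,1],
    [0,0,0,0,0,0.22,1],
    [0,0,0.1,-0.03,0.07,0.34,1],
    [0,0,0.21,-0.07,0.15,0.46,1],
    [0,0,0.32,-0.12,0.24,0.56,1],
    [0,0,0.43,-0.17,0.33,0.6,1],
    [0,0,0.54,-0.22,0.42,0.6,1],
    [0,0,0.65,-0.27,0.52,0.6,1],
    [0,0,0.76,-0.32,0.62,0.6,1],
    [0,0,0.87,-0.37,0.72,0.6,1],
    [0,0,0.98,-0.42,0.81,0.6,1],
    [0,0,1,-0.45,0.88,0.6,1]
  ]
}}

```text
time_s: 25.47
ee_pos: [0.525, 0.2063, 0.1993]
eef_rot: [-92.1, 89.9, 141.2]
wrist_force: [-0.3, 0.1, -0.5]
grip_width: 0.0358
```

>>> {"method": "arm_command", "body": {
  "series": [
    [0,0,0.11,-0.05,0.1,0,1],
    [0,0,0.22,-0.11,0.2,0,1],
    [0,0,0.33,-0.16,0.3,0,1],
    [0,0,0.44,-0.2,0.38,0,1],
    [0,0,0.55,-0.21,0.42,0,1],
    [0,0,0.6,-0.21,0.42,0,1],
    [0,0,0.6,-0.21,0.42,0,1],
    [0,0,0.6,-0.21,0.42,0,1],
    [0,0,0.6,-0.21,0.42,0,1]
  ]
}}

```text
time_s: 26.22
ee_pos: [0.4627, 0.3313, 0.1991]
eef_rot: [-66.2, 89.9, -157.1]
wrist_force: [0.6, -0.2, 0.1]
grip_width: 0.0355
```

```bash
python3 look.py w10; python3 -c "
from h import *
s=telemetry.get_state();print(Ro.from_euler('xyz',s['eef_rot'],degrees=True).as_matrix())
crop('pics/w10.png','pics/w10a.png',240,130,400,290,3.7)"
```

```text
26.2167 [0.4627 0.3313 0.1991] [ -66.2091   89.9183 -157.144 ] 0.035472557594277525 [ 0.6019 -0.2037  0.1166]
[[-1.30062107e-03  9.99874828e-01 -1.57681972e-02]
 [-4.17197558e-04 -1.57687517e-02 -9.99875578e-01]
 [-9.99999067e-01 -1.29388080e-03  4.37654508e-04]]
```

View pics/w10.png

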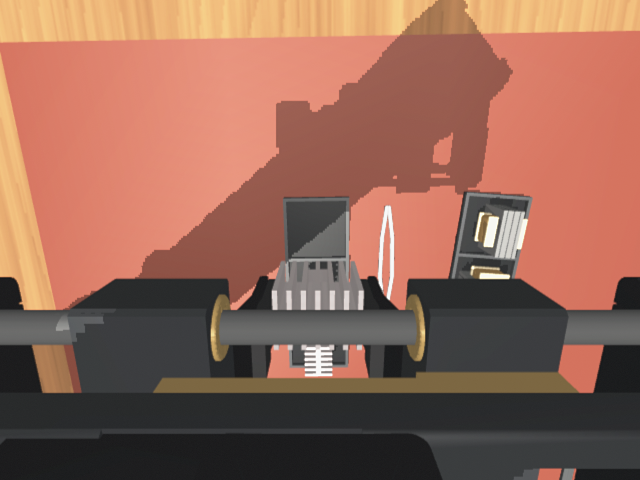

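View pics/w10a.png

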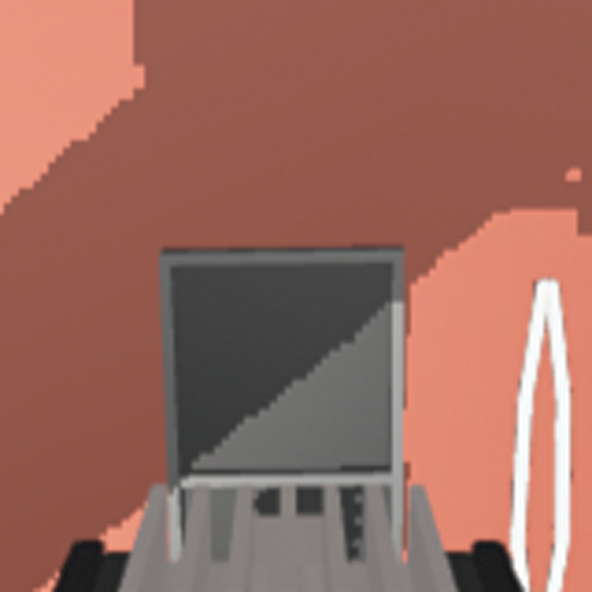

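Run:
```python
from h import *
import pickle
np.set_printoptions(precision=4,suppress=True)
st=pickle.load(open("pics/w10.pkl","rb"))
q=toplane("wrist",np.array([(167,258),(398,255),(175,483),(398,479)])/3.7+[240,130],.008,st); print(q,q.mean(0))
for a,b in ((0,1),(2,3)):
    d=q[b]-q[a]; print(np.hypot(*d),np.degrees(np.arctan2(d[1],d[0])))
```

```text
[[0.4311 0.351 ]
 [0.4893 0.3508]
 [0.4308 0.2914]
 [0.4896 0.2916]] [0.4602 0.3212]
0.05826117469365052 -0.1895461862007061
0.058736077529169414 0.1561948953480078
```

>>> {"method": "arm_command", "body": {
  "series": [
    [0,0,0.015,-0.007,-0.034,-0.13,1],
    [0,0,0.015,-0.007,-0.034,-0.26,1],
    [0,0,0.015,-0.007,-0.034,-0.38,1],
    [0,0,0.015,-0.007,-0.034,-0.47,1],
    [0,0,0.015,-0.007,-0.034,-0.53,1],
    [0,0,0.015,-0.007,-0.034,-0.56,1],
    [0,0,0.015,-0.007,-0.034,-0.575,1],
    [0,0,0.015,-0.007,-0.034,-0.575,1],
    [0,0,0.015,-0.007,-0.034,-0.575,1]
  ]
}}

```text
time_s: 27.02
ee_pos: [0.4616, 0.3216, 0.0278]
eef_rot: [147.5, 89.9, 57.4]
wrist_force: [0.3, -0.8, 0.0]
grip_width: 0.036
```

>>> {"method": "arm_command", "body": {
  "series": [
    [0,0,0,-0.003,0,-0.005,1],
    [0,0,0,-0.003,0,-0.01,1],
    [0,0,0,-0.003,0,-0.014,1],
    [0,0,0,-0.003,0,-0.016,1],
    [0,0,0,-0.003,0,-0.016,1],
    [0,0,0,-0.003,0,-0.016,1]
  ]
}}

```text
time_s: 27.52
ee_pos: [0.4607, 0.3216, 0.0231]
eef_rot: [147.6, 90.0, 57.5]
wrist_force: [0.7, 0.6, -0.6]
grip_width: 0.0358
```

>>> {"method": "arm_command", "body": {
  "series": [
    [0,0,0,0,0,-0.002,1],
    [0,0,0,0,0,-0.004,1],
    [0,0,0,0,0,-0.004,1],
    [0,0,0,0,0,-0.004,1]
  ]
}}

```text
time_s: 27.85
ee_pos: [0.4608, 0.3216, 0.0223]
eef_rot: [138.7, 89.9, 48.6]
wrist_force: [-0.2, -0.9, 3.3]
grip_width: 0.0355
```

Contact felt (≈4 N). Release, lift and check.

>>> {"method": "arm_command", "body": {
  "series": [
    [0,0,0,0,0,0,0.5],
    [0,0,0,0,0,0,0.45],
    [0,0,0,0,0,0,0.4],
    [0,0,0,0,0,0,0.4],
    [0,0,0,0,0,0,0.4],
    [0,0,0,0,0,0.1,0.4],
    [0,0,0,0,0,0.2,0.4],
    [0,0,0,0,0,0.3,0.4],
    [0,0,0,0,0,0.4,0.4],
    [0,0,0,0,0,0.5,0.4],
    [0,0,0,0,0,0.58,0.4],
    [0,0,0,0,0,0.58,0.4]
  ]
}}

```text
time_s: 28.85
ee_pos: [0.4633, 0.3237, 0.2024]
eef_rot: [125.8, 89.4, 35.7]
wrist_force: [0.6, 0.6, 0.5]
grip_width: 0.0523
```

>>> {"method": "arm_command", "body": {
  "series": [
    [0,0,0,0.14,-0.1,0.1,0.3],
    [0,0,0,0.26,-0.2,0.15,0.3],
    [0,0,0,0.38,-0.3,0.2,0.3],
    [0,0,0,0.5,-0.4,0.2,0.3],
    [0,0,0,0.6,-0.5,0.2,0.3],
    [0,0,0,0.6,-0.6,0.2,0.3],
    [0,0,0,0.6,-0.7,0.2,0.3],
    [0,0,0,0.6,-0.8,0.2,0.3],
    [0,0,0,0.6,-0.9,0.2,0.3],
    [0,0,0,0.6,-1,0.2,0.3],
    [0,0,0,0.6,-1,0.2,0.3],
    [0,0,0,0.6,-1,0.2,0.3]
  ]
}}

```text
time_s: 29.85
ee_pos: [0.6432, 0.0205, 0.2615]
eef_rot: [124.7, 89.4, 34.3]
wrist_force: [0.0, 0.7, -0.7]
grip_width: 0.061
```

```bash
python3 -c "
from h import *
for n in ['side','scene']:
    cv2.imwrite(f'pics/{n}F.png',optics.camera(n)[:,:,::-1])
crop('pics/sideF.png','pics/sFa.png',200,120,400,270,4)
crop('pics/sceneF.png','pics/cFa.png',300,280,540,480,3)"; python3 look.py wF
```

```text
29.95 [0.6431 0.025  0.2617] [132.888   89.3653  42.8954] 0.06119504795863266 [-0.0302  0.6309  0.4595]
```

View pics/sideF.png

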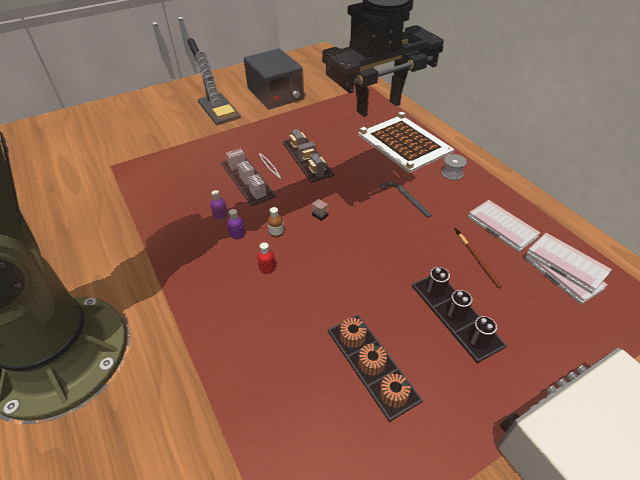

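View pics/sFa.png

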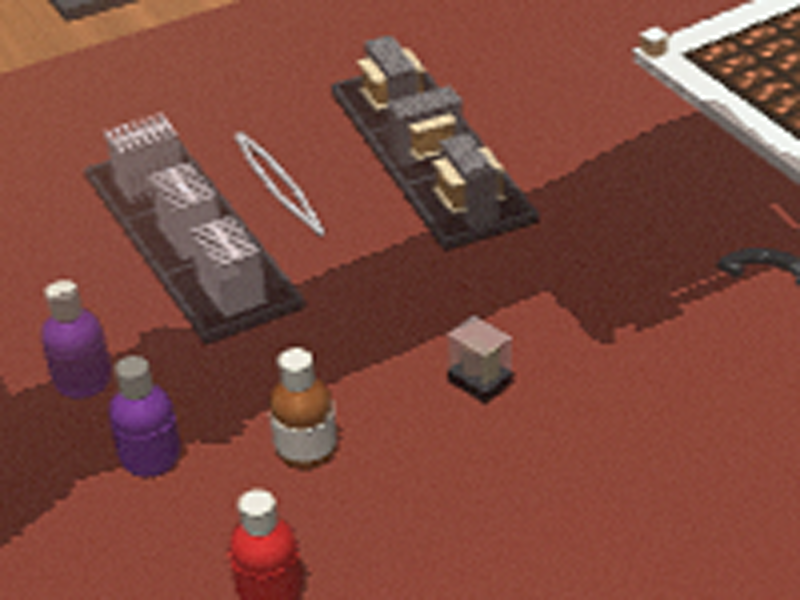

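View pics/cFa.png

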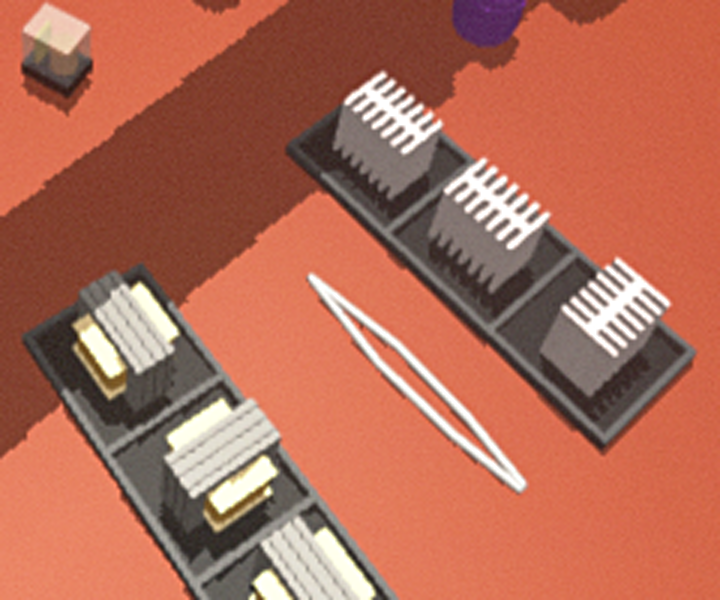

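```bash
python3 -c "
from plant import bot
print(bot.sign_off())"
```

```text
the job is handed in; nothing more can be done
None
```

All four parts are back in their own trays, each lowered until the wrist force showed contact with the pocket floor (about 4–7 N) and then released. The capacitor went into its end pocket, the choke and the transformer into their middle pockets, and the heat sink into its end pocket. I handed the job in at about 30 s of the 112 s allowed.

The final side and scene pictures show all three pockets filled in every tray, with the parts upright. The relay, the amber bottle, the look-alike bottles and the loose tools look unmoved, and the gripper was clear of everything.

- **Turned parts:** the transformer and the heat sink sit a quarter turn from their tray neighbours, because the fingers only fit across the row.
- **Disagreeing measurements:** at the two trays on the robot's left (heat sink and transformer), the side camera's positions were about 9 mm off in y from the scene and wrist views. I used the wrist camera for every grasp and placing.

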